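# Load the right glass plate onto the inspection microscope with the offset lifter

### The job

Take the offset lifter from its rest, slide its blade under the 102 mm glass plate (the one of the three on the rack that fits the microscope's plate holder), lift it off and set it down flat between the holder's pins under the lens. Then draw the lifter out from under it and put it back on its rest as you found it. Handle the glass only with the lifter, never with the gripper, and leave the other plates, the microscope's optics and everything else on the bench undisturbed.

Things in the scene. Friction and masses are not known exactly. Their poses are not given: they have to be found in the camera images.
- plate_102: The plate to move: square glass plate 102 x 102 x 3 mm, dark coated top with a clear margin, about 70 g, lying loose on the rack. Origin: centre of its underside; z up, x and y along its edges.
- plate_90: Look-alike, 90 x 90 x 3 mm, too small for the holder; stays on the rack. Origin: centre of its underside.
- plate_115: Look-alike, 115 x 115 x 3 mm, too large for the holder; stays on the rack. Origin: centre of its underside.
- rack: Fixed staging rack, 150 mm deep (x), 450 wide (y). Origin on the table under its centre; +x points away from its open front, the way a lifter enters. Aluminium sheet on feet, top at 46 mm, with three bays at y = -150, 0, +150 mm. Each bay: two white rails along x, tops at 60 mm, 62 mm apart inside, so that the space under a plate is 14 mm high, open front and rear. The plates' bays vary.
- rack_bay0 (a point): Centre of the bay at the rack's -y end, at the rails' top height (60 mm); axes as the rack. In each bay the rails are 140 mm long and 10 mm wide; lips 5 mm high and 6 mm long on the rails' ends (inner faces 64 mm before and behind this point) keep the plate from sliding off, so it must be lifted before it is moved.
- rack_bay1 (a point): Centre of the middle bay, at the rails' top height.
- rack_bay2 (a point): Centre of the bay at the rack's +y end, at the rails' top height.
- scope: Fixed video microscope. Origin on the table under the lens axis; +x points away from the holder's open front. White base 18 mm high, x -80..90, y -80..155 mm. On it the plate holder, 136 mm square: two aluminium ledges along x, tops at 66 mm, 62 mm apart inside, with a channel between them open front and rear, its floor at 50 mm; eight upright steel pins locate the plate.
- scope_seat (a point): Centre of the plate holder at the ledges' top height (66 mm): the plate's origin belongs here. Axes as the microscope. The pins, 8 mm thick, rise 9 mm above the ledges (upper 5 mm tapering to 3.6 mm thick) at x, y = (+-59, +-43) and (+-43, +-59) mm and enclose a 110 mm square for the 102 mm plate.
- scope_head: Optics and column of the microscope, fixed to it, same origin and axes: vertical black tube on the lens axis, 42 mm thick (58 at its clamp); lens 32 mm thick ending 152 mm above the table, 86 above the ledges; camera on top to 415 mm. Steel column 25 mm thick at x 20, y 118 mm, 348 mm high; focus block and arm from column to tube at heights 215 to 275 mm.
- lifter: Offset lifter (cranked spatula), 200 mm long, 140 g, loose. Origin: underside of the blade where a plate's centre should lie; +x to the blade's tip, z up. Steel blade 2 mm thick, x -70..40 mm, 40 wide (30 in the last 10). A neck 18 mm wide slopes up at 45 degrees from x -62 to -91 to the black handle: x -88..-160, 22 mm wide (y), 28 to 52 mm above the blade's underside.
- lifter_grip (a point): On the lifter's handle, on its centre line, at x -115, y 0, z 40 mm of the lifter: where to grip it across its 22 mm width.
- lifter_tip (a point): Middle of the blade's front edge, x +40 mm of the lifter.
- rest: Fixed white rest of the lifter, 222 x 60 mm. Origin on the table; the parked lifter has the rest's x, y and yaw (start: within 3 mm) and its origin 4 mm up, blade on the 4 mm base sheet. A saddle at x -150 mm (16 mm long, 46 wide, top at 32 mm) carries the handle's rear end between two lips 34 mm apart inside, tops at 42 mm.
- bottle: White pump bottle with steel cup, 60 mm diameter, 128 mm high, standing beside the microscope on its -y side. Origin: centre of its underside.
- dish: Covered glass dish, 96 mm diameter, 18 mm high, in front of the rack. Origin: centre of its underside.
- tweezers: Steel tweezers, 130 mm long, 7 mm high, lying flat in front of the microscope. Origin on the underside near the middle.
- loupe: Black loupe, 42 mm diameter, 34 mm high, in front of the rack. Origin: centre of its underside.
- swab_box: Black desk box, 110 x 80 x 90 mm, with swabs standing up to 155 mm, to the left. Origin: centre of its underside.

How it is judged:
On the way, in this order (a step that is already met when the one before it is completed fails the run):
1. the 102 mm plate is lifted clear of the rack, resting on the lifter (height (world z) of plate_102 above 0.075 m and contact force between lifter and plate_102 above 0.2 N and angle between plate_102's own z axis and vertical below 0.25 rad), for 0.2 s.
2. still on the lifter, the plate is over the holder, within 15 mm of its centre and 20 mm of the ledges' height (contact force between lifter and plate_102 above 0.2 N and horizontal distance between plate_102 and scope_seat below 0.015 m and z of plate_102 in the frame of scope_seat below 0.02 m), for 0.1 s.
3. the plate lies flat in the holder and the lifter has been drawn out from under it (horizontal distance between plate_102 and scope_seat below 0.008 m and z of plate_102 in the frame of scope_seat between -0.003 and 0.0025 m and angle between plate_102's own z axis and vertical below 0.03 rad and horizontal distance between lifter and plate_102 above 0.085 m), for 0.2 s.
At the end, for the whole second after the job is handed in: 102 mm plate still and flat on the ledges between the pins, within 8 mm of centre, 3 mm of height. Lifter on its rest as before: within 20 mm and 0.15 rad, level, blade down, less than 9 mm up. Other plates within 15 mm, bottle, dish, tweezers, loupe, swab box within 30 mm of their starts (horizontal distance between plate_102 and scope_seat below 0.008 m and z of plate_102 in the frame of scope_seat between -0.003 and 0.0025 m and angle between plate_102's own z axis and vertical below 0.03 rad and linear speed of each of plate_102, lifter below 0.01 m/s and distance between lifter and rest below 0.02 m and angle between the x axis of lifter and the x axis of rest, either way round below 0.15 rad and x of lifter_grip in the frame of rest below 0 m and angle between lifter's own z axis and vertical below 0.05 rad and z of lifter in the frame of rest below 0.009 m and distance of each of plate_90, plate_115 from where it was at the start of the episode below 0.015 m and distance of each of bottle, dish, tweezers, loupe, swab_box from where it was at the start of the episode below 0.03 m); the robot touches nothing.
It fails at once if the gripper touches a glass plate (contact force between any of the arm, the fingers and plate_90 above 1 N or contact force between any of the arm, the fingers and plate_102 above 1 N or contact force between any of the arm, the fingers and plate_115 above 1 N).
It fails at once if another plate is displaced by more than 15 mm (distance of any of plate_90, plate_115 from where it was at the start of the episode above 0.015 m).
It fails at once if a thing on the bench is displaced by more than 30 mm (distance of any of bottle, dish, tweezers, loupe, swab_box from where it was at the start of the episode above 0.03 m).
It fails at once if the microscope's optics or column are struck (more than 5 N) (contact force between anything else and scope_head above 5 N).
It also fails if it takes over 64 s, if anything falls off the work surface, if the arm or the gripper's body presses on something with over 40 N, if the wrist force passes 120 N, or if a joint passes its speed limit or range.

### The arm

A 6-joint arm with a two-finger parallel gripper is mounted at the origin on the work surface. World frame = base frame: x ahead of the robot, y to its left, z up, the work surface at z = 0. Lengths are in m, angles in rad, forces in N, time in s.
With the tool pointing down it reaches from about 0.35 to 0.875 m from the base axis. Payload 15.5 kg.
Tool frame: the origin (TCP) lies midway between the tips of the shut fingers; the grasp point (between the pads) lies behind it (robot.pinch_z is the z of the grasp point in the tool frame, in m); z points along the fingers, y is the direction in which the jaws open and shut (so a half turn about z gives the same grasp; the last joint's range is limited). The gripper opens to 85 mm and grips with 20 to 120 N. Pads are 22 mm wide; open, the fingers measure 114 mm over their backs; the gripper's body (76 mm by 85 mm) begins 54 mm behind the grasp point. The pads swing forward as they close: fully open they stand 13 mm farther back than shut.
Start: joints at [-1.317, 0.494, 1.345, -0, 1.302, -0.096], TCP at [0.214, -0.587, 0.231] pointing down, gripper open.
Joint ranges: [-2.91, 2.91], [-0.82, 2.16], [0.22, 2.67], [-1.22, 4.37], [0.12, 2.79], [-3.08, 3.08]. Speed limits (rad/s): [1.89, 1.89, 2.57, 3.01, 3.01, 3.01].

### API

Orientations are given as a 3x3 rotation matrix whose columns are the frame's x, y, z axes.
In Python, from station import robot, capture, camera_params, sign_off, search_frame, trace gives the robot as it stands.
- The arm moves only by the shell command python3 -m handwheel 'ROWS' [OPENING] [FORCE]. ROWS is a JSON object of lists of equal length, an entry for each row: "linear": the shift along the tool's x, y, z in m, a list of three; "angular": the turn, a rotation vector about the tool's x, y, z in rad, a list of three. In form: {"linear": [[x, y, z], ...], "angular": [[rx, ry, rz], ...]}. A call has 1 to 5 rows; each row is the pose to reach, as a shift and turn from the pose commanded when the call began, along the tool's axes at that moment; what a row does not reach only later rows make up. A row lasts 1/10 s, in which the tool goes at most 50 mm and 8.59 degrees, less where a joint would pass 70% of its speed; a pose out of reach is approached as far as the arm can. A call with a gripper value outside its range is refused whole. OPENING is the opening, from 0 (shut) to 1 (fully open), set as the call begins (- or left out, the last holds). The fingers move at their own pace and stop on an object; FORCE is the grip in N (left out, the last holds). Time passes only in rows, so rows that repeat a pose let the fingers close. It gives the time, the measured TCP pose, the force and the opening at its end, in the units of the state.
- robot.observe(): the state, without advancing time (a new reading comes with each control period).
- capture(name): name is "scene" or "top" or "wrist"; returns (picture, depth): 384x512x3 uint8, red, green, blue; 384x512 float32, m along the optical axis (not along the pixel's ray), 0 where there is no reading.
- camera_params(name): a dict with "fx", "fy", "cx", "cy" (pixels), "rvec" (rotation vector, rad) and "tvec" (3), from world to camera coordinates, as OpenCV has them. Camera axes: x right, y down, z forward; pixel columns grow to the right and rows downward; lengths in m; the calibration is good to about 2 mm. A picture is of the moment at which its call begins: read the wrist's pose just before it. camera_params takes no time and is no camera call; for the wrist camera it gives the pose at the moment of the call.
- sign_off(): hands the job in, once; it reports no verdict.
Trained networks look in the newest picture that a camera, given by its name, has taken for a name from the list of things; names that differ only in an ending like _2 or _b are one class to them, and where a whole thing is asked for, a point or a joint stands for the part that bears it (a point fixed in the world has none). Each returns a list of dicts, best first, with "conf" (0 to 1); they miss things now and then, are a little off and sometimes report something else, mostly with a low value. They report only what shows in the picture. A call takes as long as a camera call.
- search_frame(target, camera): "xy" ([column, row] in pixels, amid what is visible of it).
- trace(target, camera): "pixels" (384x512 bool, what is visible of it) and "xy" ([column, row] in pixels, amid what is visible of it).
The state is a dict: "time_s": time; "joints": joint angles; "joint_vel": joint speeds; "effort": joint torques, N m; "position": TCP position; "orientation": TCP orientation; "force": force on the tool from outside, world axes, zero at the start; "wrist_torque": the same for the moment, N m; "grip_width": finger opening in m.
Only numpy, scipy, OpenCV 4.12 (cv2) and the standard library are available. Lean on these libraries where they do the work, as an engineer would, in place of code of your own. Each camera call takes 0.05 s, during which the arm holds its last target. There are 200 camera calls.

## Working session

There is one attempt and no reset: what is moved stays moved. The work goes in short steps, Python scripts to look and compute and a shell command to move; the robot and the scene stay as the last step left them, time stands still between calls to the robot, and variables do not carry over. Pictures are saved under pics/ and viewed, about 8 in all and at most 12, crops included, and the job is handed in when it is done.

```bash
mkdir -p pics; ls; cat > h.py <<'E'
import numpy as np, cv2
from station import robot, capture, camera_params, search_frame, trace
def cam(n):
    p=camera_params(n); R=cv2.Rodrigues(np.array(p["rvec"],float))[0]; return p,R,np.array(p["tvec"],float).ravel()
def cloud(n,d):
    p,R,t=cam(n); v,u=np.mgrid[0:384,0:512]
    P=np.stack([(u-p["cx"])/p["fx"]*d,(v-p["cy"])/p["fy"]*d,d],-1)
    return (P-t)@R
def onplane(n,uv,z):
    p,R,t=cam(n); r=np.array([(uv[0]-p["cx"])/p["fx"],(uv[1]-p["cy"])/p["fy"],1])@R; c=-t@R
    return c+r*(z-c[2])/r[2]
def proj(n,X):
    p,R,t=cam(n); q=R@np.asarray(X,float)+t; return np.array([p["fx"]*q[0]/q[2]+p["cx"],p["fy"]*q[1]/q[2]+p["cy"]])
E
python3 - <<'E'
from h import *
s=robot.observe(); print(s, robot.pinch_z)
for n in("scene","top"):
    im,d=capture(n); cv2.imwrite(f"pics/{n}0.png",im[:,:,::-1]); np.save(f"{n}0.npy",d)
    p,R,t=cam(n); print(n,p["fx"],p["cx"],p["cy"],-t@R,R[2])
    for k in ["plate_102","plate_90","plate_115","rack","scope","lifter","rest","bottle","dish","tweezers","loupe","swab_box"]:
        r=trace(k,n)
        for q in r[:2]:
            m=q["pixels"]; P=cloud(n,d)[m&(d>0)]
            print(k,round(q["conf"],2),np.round(q["xy"]),m.sum(),np.round(np.median(P,0),3) if len(P) else 0)
E
```

```text
pics
{'time_s': 0.0, 'joints': array([-1.31749402e+00,  4.94196628e-01,  1.34611947e+00, -1.80376902e-05,
        1.30251232e+00, -9.55274155e-02]), 'joint_vel': array([ 1.40856600e-03,  1.31244437e-03,  2.40110102e-05,  8.14939322e-05,
       -1.39875016e-03, -1.52220024e-03]), 'effort': array([-5.05652388e-04, -8.82140779e+01, -3.83873320e+01, -1.42806252e-04,
        9.73682298e-03, -2.15315373e-05]), 'position': array([ 0.21351505, -0.58701647,  0.23069585]), 'orientation': array([[ 9.39771734e-01,  3.41802548e-01, -3.26522204e-04],
       [ 3.41802689e-01, -9.39770983e-01,  1.19197052e-03],
       [ 1.00562467e-04, -1.23178637e-03, -9.99999236e-01]]), 'force': array([-2.46050801e-01,  1.83924720e-04, -9.10751720e-01]), 'wrist_torque': array([0.02312192, 0.01260581, 0.02320823]), 'grip_width': 0.0855181022692418} -0.0187
scene 360.547214334703 252.08158990495545 191.6652908211018 [ 1.1288763  -0.22042802  0.81592789] [-0.61066527  0.28658545 -0.73821183]
plate_102 0.91 [189. 256.] 1960 [ 0.635 -0.154  0.063]
plate_102 0.71 [254. 256.] 1521 [ 0.697 -0.018  0.063]
plate_90 0.91 [18
[... 1082 characters left out ...]
4]
plate_115 0.91 [286. 129.] 1128 [ 0.691 -0.017  0.064]
plate_115 0.84 [381. 159.] 909 [ 0.57  -0.291  0.064]
rack 0.78 [354. 150.] 3903 [ 0.62  -0.181  0.047]
rack 0.32 [ 98. 229.] 1682 [0.424 0.528 0.075]
scope 0.74 [162. 153.] 6235 [0.599 0.313 0.066]
scope 0.5 [354. 151.] 3851 [ 0.62  -0.174  0.047]
lifter 0.8 [268. 218.] 765 [0.426 0.039 0.008]
rest 0.77 [261. 224.] 814 [0.418 0.07  0.005]
dish 0.8 [378. 239.] 656 [ 0.354 -0.27   0.019]
tweezers 0.75 [179. 253.] 201 [0.346 0.319 0.003]
tweezers 0.23 [274. 222.] 772 [0.425 0.034 0.008]
loupe 0.67 [287. 129.] 1176 [ 0.693 -0.018  0.064]
loupe 0.64 [332. 145.] 1452 [ 0.629 -0.153  0.064]
swab_box 0.81 [ 96. 230.] 1651 [0.423 0.528 0.075]
```

```bash
python3 - <<'E'
from h import *
a=cv2.imread("pics/top0.png")[80:310,60:430]; cv2.imwrite("pics/top1.png",cv2.resize(a,None,fx=2.1,fy=2.1,interpolation=cv2.INTER_CUBIC))
b=cv2.imread("pics/scene0.png")[60:350,60:460]; cv2.imwrite("pics/scene1.png",cv2.resize(b,None,fx=2,fy=2,interpolation=cv2.INTER_CUBIC))
E
```

```text
(no output)
```

View pics/top1.png

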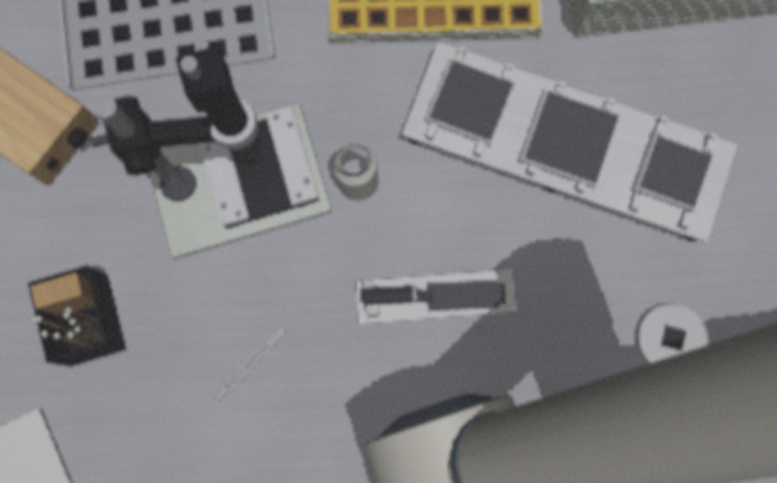

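View pics/scene1.png

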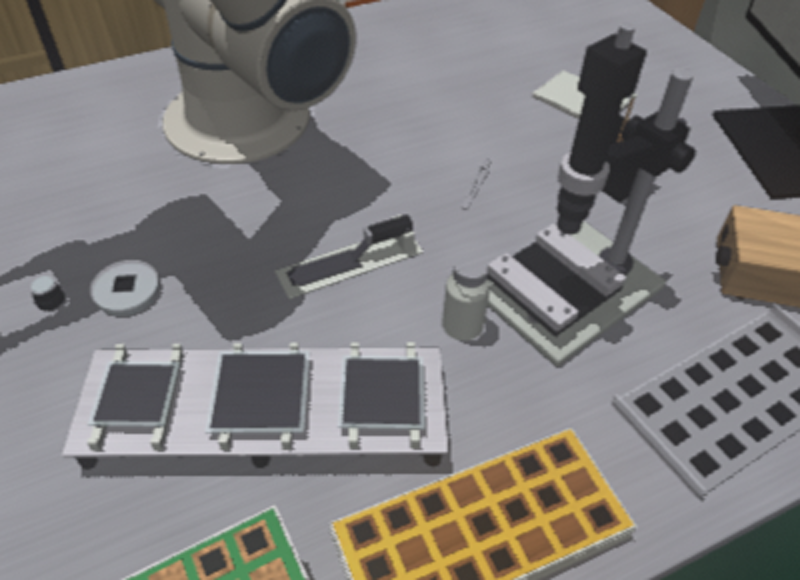

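The top view shows the plates left to right at crop px (470,100), (570,138) and (675,172). The middle one is clearly the largest, the right one looks smallest, so the left (+y) one is probably the 102. The lifter lies with its blade toward -y and its handle toward +y. Next I fit the rectangles.

```bash
cat >> h.py <<'E'
def rect(pts):
    (c,s,a)=cv2.minAreaRect((np.asarray(pts)[:,:2]*1000).astype(np.float32)); return np.round(c,1),np.round(s,1),round(a,2)
E
python3 - <<'E'
from h import *
for n in("scene","top"):
    capture(n); d=np.load(f"{n}0.npy"); C=cloud(n,d)
    for q in trace("plate_102",n):
        m=q["pixels"]; v,u=np.nonzero(m); print(n,round(q["conf"],2),rect([onplane(n,(a,b),.063) for a,b in zip(u,v)]))
    for z0,z1,x0,x1,y0,y1,l in [(.04,.052,.4,.9,-.5,.15,"racktop"),(.012,.024,.4,.8,.1,.5,"base"),(.06,.071,.4,.8,.2,.45,"ledges"),(.002,.010,.3,.55,-.1,.25,"restblade"),(.025,.065,.3,.55,-.1,.25,"handle")]:
        m=(C[...,2]>z0)&(C[...,2]<z1)&(C[...,0]>x0)&(C[...,0]<x1)&(C[...,1]>y0)&(C[...,1]<y1)&(d>0)
        nn,lab,st,_=cv2.connectedComponentsWithStats(m.astype(np.uint8))
        k=1+np.argsort(-st[1:,4])[:3]
        print(n,l,[(st[i,4],*rect(C[lab==i])) for i in k])
p,R,t=cam("wrist"); o=robot.observe()["orientation"]; print("wrist cam in tool",o.T@(-t@R-robot.observe()["position"]), "axes",np.round(o.T@R.T,3),p["fx"])
E
```

```text
scene 0.87 (array([ 631.1, -152.9]), array([116.1, 117.3]), 67.48)Traceback (most recent call last):
  File "<stdin>", line 5, in <module>
  File "h.py", line 10, in onplane
    p,R,t=cam(n); r=np.array([(uv[0]-p["cx"])/p["fx"],(uv[1]-p["cy"])/p["fy"],1])@R; c=-t@R
          ~~~^^^
  File "h.py", line 4, in cam
    p=camera_params(n); R=cv2.Rodrigues(np.array(p["rvec"],float))[0]; return p,R,np.array(p["tvec"],float).ravel()
ValueError: time passes only in moves, steps and waits
```

```bash
cat >> h.py <<'E'
def onplane(n,uv,z,pr=None):
    p,R,t=pr or cam(n); uv=np.asarray(uv,float).reshape(-1,2)
    r=np.c_[(uv[:,0]-p["cx"])/p["fx"],(uv[:,1]-p["cy"])/p["fy"],np.ones(len(uv))]@R; c=-t@R
    return c+r*((z-c[2])/r[:,2])[:,None]
E
cat > m.py <<'E'
from h import *
def main(cams=("scene","top")):
  for n in cams:
    im,d=capture(n); C=cloud(n,d); pr=cam(n)
    np.save(n+"_d.npy",d); cv2.imwrite(f"pics/{n}_last.png",im[:,:,::-1])
    for q in trace("plate_102",n):
        m=q["pixels"]; v,u=np.nonzero(m); print(n,round(q["conf"],2),*rect(onplane(n,np.c_[u,v],.063,pr)))
    for z0,z1,x0,x1,y0,y1,l in [(.04,.052,.4,.9,-.5,.15,"racktop"),(.012,.024,.4,.8,.1,.5,"base"),(.06,.071,.4,.8,.2,.45,"ledges"),(.002,.010,.3,.55,-.1,.25,"restblade"),(.025,.065,.3,.55,-.1,.25,"handle")]:
        m=(C[...,2]>z0)&(C[...,2]<z1)&(C[...,0]>x0)&(C[...,0]<x1)&(C[...,1]>y0)&(C[...,1]<y1)&(d>0)
        nn,lab,st,_=cv2.connectedComponentsWithStats(m.astype(np.uint8))
        k=1+np.argsort(-st[1:,4])[:3]
        print(n,l,[(int(st[i,4]),*rect(C[lab==i])) for i in k if st[i,4]>20])
E
python3 - <<'E'
from m import *
main()
p,R,t=cam("wrist"); s=robot.observe(); o=s["orientation"]; print("wrist cam in tool",o.T@(-t@R-s["position"]), "axes",np.round(o.T@R.T,3),p["fx"])
E
```

```text
scene 0.7 [694.4 -18.8] [100.2 103. ] 63.84
scene 0.67 [ 632.2 -152.6] [118.1 116.5] 65.51
scene 0.59 [ 573.4 -291.1] [92.2 87.5] 65.5
scene racktop [(4420, array([ 632.5, -152.7]), array([450.6, 153.4]), 66.11), (140, array([ 512.1, -266.1]), array([57.6, 18.9]), 66.73), (93, array([631.6,  12.6]), array([60.3, 12.8]), 67.18)]
scene base [(1162, array([620.1, 323.4]), array([161.3, 235.4]), 13.7), (161, array([549.8, 405.9]), array([63.3, 43.6]), 14.03), (60, array([622.7, 140.3]), array([56.1, 21.9]), 60.59)]
scene ledges [(555, array([629.4, 236.3]), array([138.1,  41. ]), 12.76), (498, array([607.4, 334.3]), array([137.5,  43.4]), 12.71), (26, array([617. , 397.9]), array([22.8,  7. ]), 38.23)]
scene restblade [(865, array([431.6,  54.6]), array([231.7,  76.9]), 89.3)]
scene handle [(283, array([436. , 112.8]), array([47.9, 81.7]), 12.43)]
top 0.72 [ 571.1 -294. ] [98.7 92. ] 63.0
top 0.67 [ 628.7 -153.6] [116.  115.9] 66.14
top racktop [(3139, array([ 631.2, -153. ]), array([450.1, 152.3]), 66.18), (139, array([ 629.4, -318. ]), array([59.1, 24.7]), 61.01), (97, array([753.5, -42.7]), array([61.4, 16.8]), 65.64)]
top base [(1506, array([612.9, 322.7]), array([171.2, 235.4]), 13.6)]
top ledges [(550, array([628.1, 236.7]), array([137.3,  37. ]), 13.27), (470, array([597.9, 331.4]), array([123. ,  37.8]), 13.77)]
top restblade [(1190, array([421.2,  25.5]), array([223.6, 118.3]), 89.13), (265, array([397.1, 188.8]), array([ 61.3, 128.1]), 39.78), (100, array([337. , 171.4]), array([57.1, 60.4]), 24.03)]
top handle [(281, array([429.8, 111.6]), array([45.9, 82.1]), 8.46)]
wrist cam in tool [ 0.07699341 -0.00100566 -0.14310514] axes [[-0.001 -0.954 -0.299]
 [ 1.    -0.001 -0.   ]
 [-0.    -0.299  0.954]] 311.05490046240584
```

```bash

python3 -m handwheel '{"linear":[[0.029,-0.0375,0],[0.058,-0.075,0],[0.087,-0.1125,0],[0.116,-0.150,0],[0.144,-0.1875,0]],"angular":[[0,0,0],[0,0,0],[0,0,0],[0,0,0],[0,0,0]]}' 0.6
python3 -m handwheel '{"linear":[[0.029,-0.0375,0],[0.058,-0.075,0],[0.087,-0.1125,0],[0.116,-0.150,0],[0.144,-0.1875,0]],"angular":[[0,0,0],[0,0,0],[0,0,0],[0,0,0],[0,0,0]]}'
python3 -m handwheel '{"linear":[[0.029,-0.0375,0],[0.058,-0.075,0.01],[0.087,-0.1125,0.02],[0.116,-0.150,0.03],[0.144,-0.1875,0.03]],"angular":[[0,0,0],[0,0,0],[0,0,0],[0,0,0],[0,0,0]]}'
python3 -m handwheel '{"linear":[[0,0,0],[0,0,0],[0,0,0],[0,0,0],[0,0,0]],"angular":[[0,0,-0.14],[0,0,-0.28],[0,0,-0.42],[0,0,-0.56],[0,0,-0.7]]}'
python3 -m handwheel '{"linear":[[0,0,0],[0,0,0],[0,0,0],[0,0,0],[0,0,0]],"angular":[[0,0,-0.13],[0,0,-0.26],[0,0,-0.39],[0,0,-0.522],[0,0,-0.522]]}'
```

```text
time_s: 2.1
position: [0.2851, -0.3602, 0.2314]
orientation: [[0.94, 0.341, 0.0], [0.341, -0.94, -0.0], [0.0, 0.0, -1.0]]
force: [0.8, 0.2, -0.2]
grip_width: 0.0513
time_s: 2.6
position: [0.3564, -0.1348, 0.2316]
orientation: [[0.94, 0.341, 0.001], [0.341, -0.94, -0.0], [0.001, 0.001, -1.0]]
force: [0.9, -0.4, 0.1]
grip_width: 0.051
time_s: 3.1
position: [0.4272, 0.091, 0.2005]
orientation: [[0.94, 0.342, -0.001], [0.342, -0.94, -0.0], [-0.001, -0.0, -1.0]]
force: [1.2, -1.4, -0.4]
grip_width: 0.0509
time_s: 3.6
position: [0.4274, 0.089, 0.2014]
orientation: [[0.493, 0.87, 0.0], [0.87, -0.493, 0.0], [0.0, 0.0, -1.0]]
force: [-0.3, 0.0, -1.0]
grip_width: 0.0512
time_s: 4.1
position: [0.4274, 0.0889, 0.2014]
orientation: [[-0.003, 1.0, 0.0], [1.0, 0.003, 0.0], [0.0, 0.0, -1.0]]
force: [0.2, 0.6, 0.2]
grip_width: 0.0514
```

```bash
python3 - <<'E'
from m import *
main(("top",))
im,d=capture("wrist"); C=cloud("wrist",d); pr=cam("wrist"); np.savez("w1.npz",im=im,d=d,C=C)
cv2.imwrite("pics/w1.png",im[:,:,::-1])
for z0,z1,l in [(.0445,.062,"handle top"),(.002,.012,"base")]:
    m=((C[...,2]>z0)&(C[...,2]<z1)&(C[...,0]>.33)&(C[...,0]<.53)&(d>0)).astype(np.uint8)
    nn,lab,st,_=cv2.connectedComponentsWithStats(m)
    for i in 1+np.argsort(-st[1:,4])[:4]: print(l,st[i,4],*rect(C[lab==i]),np.median(C[lab==i][:,2]))
for q in trace("lifter","wrist")+trace("rest","wrist"):
    m=q["pixels"]&(d>0); P=C[m]; print(q["conf"],m.sum(),q["xy"],rect(P))
    for a,b in((.003,.009),(.04,.065)):
        Q=P[(P[:,2]>a)&(P[:,2]<b)]
        if len(Q)>20: print(a,len(Q),rect(Q),np.median(Q[:,2]))
E
```

```text
top 0.92 [ 570.3 -291.7] [90.9 90. ] 65.71
top 0.83 [691.7 -17.4] [103.9 105.1] 64.36
top 0.79 [ 630.1 -153.3] [116. 117.] 66.94
top racktop [(2457, array([ 607.7, -206.2]), array([333.8, 152.2]), 66.03), (534, array([703.8,   9.7]), array([ 94.4, 150.7]), 66.18), (140, array([ 628.5, -317.1]), array([59.7, 23.7]), 65.98)]
top base [(1241, array([604. , 339.8]), array([161.8, 197.8]), 13.47), (120, array([669.4, 221.7]), array([106.8,  13.6]), 14.53)]
top ledges [(503, array([628.6, 236.7]), array([136. ,  36.8]), 13.14), (475, array([598. , 331.3]), array([120.7,  37.3]), 13.33)]
top restblade [(458, array([419.4,  30.7]), array([79.1, 91.2]), 7.87), (75, array([422.7, 152.8]), array([66.8, 19.6]), 13.95), (70, array([405.5, 116.4]), array([27.5, 31.1]), 1.92)]
top handle [(174, array([428.1, 133.3]), array([45.8, 45.4]), 23.61)]
handle top 1827 [428.4 115.7] [74.8 21.5] 89.08 0.05605993937838727
base 7189 [428.1  51. ] [ 62.1 222.1] 0.36 0.004922426978816465
base 3 [496.2 109.6] [2.4 0.4] 65.73 0.0021485752378141406
base 3 [382.9 181. ] [2.9 0. ] 43.6 0.002129127619004401
base 3 [374.2 206.7] [0.5 2.1] 26.08 0.002054474676905477
0.85 4786 [255.6, 199.6] (array([427.4,  53.2]), array([200.1,  42. ]), 89.13)
0.003 2809 (array([427.4,  52.5]), array([198.7,  41.9]), 89.13) 0.006279184879346631
0.04 1825 (array([428.4, 115.8]), array([75. , 21.5]), 89.05) 0.056062825757953384
0.85 4936 [268.4, 167.1] (array([428.9,  51. ]), array([ 61.4, 222.1]), 0.65)
0.003 4328 (array([428.3,  51.1]), array([ 59.9, 221.9]), 0.56) 0.004361186100294608
0.04 229 (array([427.3, 142.6]), array([45.7, 18.3]), 1.06) 0.04242107391483944
0.67 4640 [249.6, 201.6] (array([426.8,  53.3]), array([ 40.8, 200.2]), 0.01)
0.003 2714 (array([426.8,  23.9]), array([141.5,  40.6]), 89.92) 0.0063091012480774415
0.04 1796 (array([428.4, 115.8]), array([75. , 21.5]), 89.11) 0.056085158648724376
```

View pics/w1.png

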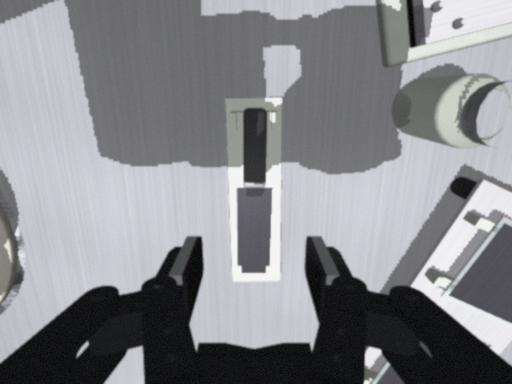

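```bash

python3 -m handwheel '{"linear":[[0.0186,0.0012,0.03],[0.0186,0.0012,0.07],[0.0186,0.0012,0.11],[0.0186,0.0012,0.13],[0.0186,0.0012,0.13]],"angular":[[0,0,0.0187],[0,0,0.0187],[0,0,0.0187],[0,0,0.0187],[0,0,0.0187]]}' 0.6
python3 -m handwheel '{"linear":[[0,0,0.015],[0,0,0.03],[0,0,0.046],[0,0,0.046],[0,0,0.046]],"angular":[[0,0,0],[0,0,0],[0,0,0],[0,0,0],[0,0,0]]}'
python3 - <<'E'
from h import *
im,d=capture("wrist"); C=cloud("wrist",d); cv2.imwrite("pics/w2.png",im[:,:,::-1])
s=robot.observe(); print(s["position"],s["orientation"][:,0],s["force"])
m=((C[...,2]>.05)&(C[...,2]<.062)&(abs(C[...,0]-.428)<.02)&(d>0)).astype(np.uint8)
nn,lab,st,_=cv2.connectedComponentsWithStats(m)
for i in 1+np.argsort(-st[1:,4])[:3]: print(st[i,4],*rect(C[lab==i]),np.median(C[lab==i][:,2]))
E
```

```text
time_s: 4.85
position: [0.4271, 0.1073, 0.0693]
orientation: [[0.02, 1.0, -0.004], [1.0, -0.02, -0.0], [-0.001, -0.004, -1.0]]
force: [0.4, 0.0, 0.5]
grip_width: 0.0512
time_s: 5.35
position: [0.429, 0.1076, 0.0262]
orientation: [[0.019, 1.0, 0.001], [1.0, -0.019, 0.0], [0.0, 0.001, -1.0]]
force: [-0.7, 0.1, 0.3]
grip_width: 0.0511
[0.42912293 0.10757512 0.02637532] [1.91708205e-02 9.99816208e-01 1.70304090e-04] [ 0.20395707 -0.38023334 -0.11498363]
8270 [428.3 115.9] [75.1 22.1] 89.12 0.05629897918208119
```

View pics/w2.png

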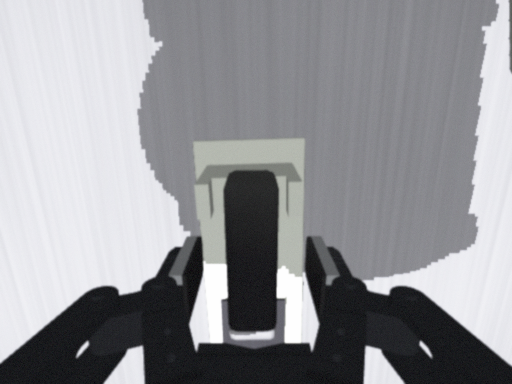

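The handle (px 250,250) is centred between the fingers and aligned with them. I close and lift a little.

```bash

python3 -m handwheel '{"linear":[[0,0,0],[0,0,0],[0,0,0],[0,0,0],[0,0,0]],"angular":[[0,0,0],[0,0,0],[0,0,0],[0,0,0],[0,0,0]]}' 0 100
python3 -m handwheel '{"linear":[[0,0,0],[0,0,-0.002],[0,0,-0.01],[0,0,-0.03],[0,0,-0.06]],"angular":[[0,0,0],[0,0,0],[0,0,0],[0,0,0],[0,0,0]]}'
python3 -m handwheel '{"linear":[[0,0,-0.04],[0,0,-0.07],[0,0,-0.1],[0,0,-0.12],[0,0,-0.12]],"angular":[[0,0,0],[0,0,0],[0,0,0],[0,0,0],[0,0,0]]}'
cat > blade.py <<'E'
from h import *
def blade(show=None):
    s=robot.observe(); o=s["orientation"]; p=s["position"]
    im,d=capture("wrist"); C=cloud("wrist",d); T=(C-p)@o   # tool frame
    if show: cv2.imwrite(show,im[:,:,::-1])
    print("tcp",np.round(p,4),"yaw",np.degrees(np.arctan2(o[1,0],o[0,0])).round(2),"tilt",np.round(o[:,2],4),"w",s["grip_width"])
    m=(abs(T[...,1])<.03)&(d>0)&(T[...,0]<0.06)&(T[...,0]>-.2)&(T[...,2]<.06)&(d>.12)
    return s,im,d,C,T,m
E
python3 - <<'E'
from blade import *
s,im,d,C,T,m=blade("pics/w3.png")
for a,b,l in((-.03,.005,"handle"),(.012,.045,"blade")):
    Q=T[m&(T[...,2]>a)&(T[...,2]<b)]
    if len(Q)>50: print(l,len(Q),rect(Q)); A=np.c_[Q[:,:2],np.ones(len(Q))]; print("plane",np.linalg.lstsq(A,Q[:,2],rcond=None)[0], np.median(Q,0))
E
```

```text
time_s: 5.9
position: [0.4289, 0.1076, 0.0262]
orientation: [[0.019, 1.0, 0.001], [1.0, -0.019, 0.0], [0.0, 0.001, -1.0]]
force: [-2.5, 0.4, 20.4]
grip_width: 0.0204
time_s: 6.4
position: [0.4277, 0.1074, 0.0856]
orientation: [[0.019, 1.0, -0.002], [1.0, -0.019, -0.0], [-0.0, -0.002, -1.0]]
force: [0.9, -0.3, -1.2]
grip_width: 0.0205
time_s: 6.9
position: [0.4296, 0.1077, 0.2081]
orientation: [[0.019, 1.0, 0.005], [1.0, -0.019, 0.001], [0.001, 0.005, -1.0]]
force: [0.5, -0.1, -1.2]
grip_width: 0.0209
tcp [0.4296 0.1077 0.2081] yaw 88.93 tilt [ 4.7e-03  5.0e-04 -1.0e+00] w 0.020875233757534077
handle 8925 (array([ 8.3, -0.4]), array([74.4, 44.7]), 21.48)
plane [ 0.05874494 -0.00158497 -0.02676329] [ 0.01163888 -0.00037895 -0.02812531]
blade 727 (array([-67.8,  -1. ]), array([40.3, 27.7]), 85.25)
plane [-0.00569661  0.00229489  0.0210976 ] [-0.07431191 -0.00048976  0.02151658]
```

View pics/w3.png

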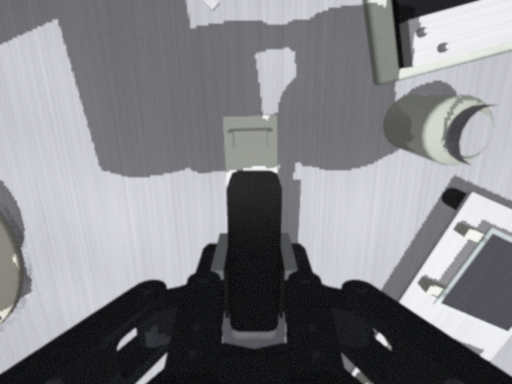

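The lifter is held level. With it in hand the gripper blocks the view forward, so I look at the scope and plate from the side in the current orientation.

```bash

python3 -m handwheel '{"linear":[[0.03,0.005,0],[0.06,0.01,0],[0.083,0.02,0],[0.083,0.02,0],[0.083,0.02,0]],"angular":[[0,0,0],[0,0,0],[0,0,0],[0,0,0],[0,0,0]]}'
python3 - <<'E'
from blade import *
s,im,d,C,T,m=blade("pics/w4.png"); np.savez("w4.npz",im=im,d=d,C=C)
for z0,z1,l in((.012,.024,"base"),(.062,.071,"ledge"),(.045,.055,"floor")):
    m=((C[...,2]>z0)&(C[...,2]<z1)&(C[...,0]>.5)&(C[...,1]>.17)&(d>0)).astype(np.uint8)
    nn,lab,st,_=cv2.connectedComponentsWithStats(m)
    for i in 1+np.argsort(-st[1:,4])[:3]:
        if st[i,4]>50: print(l,st[i,4],st[i,:4],*rect(C[lab==i]),np.median(C[lab==i][:,2]))
E
python3 -m handwheel '{"linear":[[-0.04,0.02,0],[-0.08,0.04,0],[-0.12,0.06,0],[-0.16,0.08,0],[-0.2,0.1,0]],"angular":[[0,0,0],[0,0,0],[0,0,0],[0,0,0],[0,0,0]]}'
python3 -m handwheel '{"linear":[[-0.04,0.02,0],[-0.08,0.04,0],[-0.107,0.05,0],[-0.107,0.05,0],[-0.107,0.05,0]],"angular":[[0,0,0],[0,0,0],[0,0,0],[0,0,0],[0,0,0]]}'
python3 - <<'E'
from blade import *
s,im,d,C,T,m=blade("pics/w5.png"); np.savez("w5.npz",im=im,d=d,C=C); pr=cam("wrist")
for q in trace("plate_102","wrist"):
    v,u=np.nonzero(q["pixels"]); print(round(q["conf"],2),len(u),q["xy"],*rect(onplane("wrist",np.c_[u,v],.063,pr)), np.median(C[q["pixels"]][:,2]))
for z0,z1,l in((.04,.052,"rack"),(.056,.07,"plate")):
    m=((C[...,2]>z0)&(C[...,2]<z1)&(C[...,0]>.5)&(d>0)).astype(np.uint8)
    nn,lab,st,_=cv2.connectedComponentsWithStats(m)
    for i in 1+np.argsort(-st[1:,4])[:3]:
        if st[i,4]>50: print(l,st[i,4],st[i,:4],*rect(C[lab==i]),np.median(C[lab==i][:,2]))
cv2.imwrite("pics/w45.png",np.hstack([cv2.imread("pics/w4.png")[:,112:],cv2.imread("pics/w5.png")[:,112:]]))
E
```

```text
time_s: 7.45
position: [0.4493, 0.1901, 0.2042]
orientation: [[0.018, 1.0, -0.002], [1.0, -0.018, -0.001], [-0.001, -0.002, -1.0]]
force: [-0.9, -1.6, -1.6]
grip_width: 0.0206
tcp [0.4493 0.1901 0.2042] yaw 88.99 tilt [-2.1e-03 -7.0e-04 -1.0e+00] w 0.020622063068503695
base 3512 [327   0  51 164] [552.3 271.8] [ 27.7 164.2] 12.11 0.018339976379572152
base 123 [373 172  37  12] [598.9 176.8] [36.7  6.4] 10.93 0.018029203372373223
ledge 5561 [376  88 136  74] [620.2 234.8] [117.1  37.8] 13.14 0.06662771671526241
ledge 4389 [359   0 153  49] [598.5 331.3] [118.3  36.9] 13.07 0.06661138206834064
ledge 140 [392 185  40  13] [598.8 176.9] [36.1  6.7] 11.65 0.06651393582998907
floor 11289 [354   4 158 155] [614.9 284.4] [129.3 134.8] 13.07 0.0506300699038769
floor 136 [385 180  40  13] [598.9 176.6] [37.3  6.7] 11.18 0.049934373881000874
time_s: 8.0
position: [0.5459, -0.0144, 0.205]
orientation: [[0.02, 1.0, -0.001], [1.0, -0.02, 0.0], [0.0, -0.001, -1.0]]
force: [0.9, 0.1, -1.0]
grip_width: 0.0208
time_s: 8.5
position: [0.5933, -0.1206, 0.2046]
orientation: [[0.021, 1.0, -0.001], [1.0, -0.021, 0.001], [0.001, -0.002, -1.0]]
force: [-0.1, 0.6, -1.2]
grip_width: 0.0206
tcp [ 0.5933 -0.1206  0.2046] yaw 88.81 tilt [-1.5e-03  6.0e-04 -1.0e+00] w 0.020561061662295585
0.91 14464 [373.2, 57.0] [694.1 -16.3] [102.6 103.1] 64.51 0.0638535232992862
0.82 8161 [311.6, 194.9] [ 630.8 -151.1] [114.9 116.1] 66.04 0.06382456181132154
rack 11513 [181   0 231 285] [ 641.3 -132.1] [315.5 150.4] 65.93 0.04657690008123503
rack 1281 [413   0  69  39] [761.5  23.4] [29.  57.6] 62.63 0.04659504263075929
rack 1147 [404  50  52  71] [755.9 -39.7] [62.7 16.4] 65.56 0.046631008958057184
plate 15322 [275   0 195 138] [694.2 -16. ] [102.5 140.4] 64.29 0.0638294893788379
plate 8676 [241 132 139 145] [ 632.2 -151.7] [114.6 140.1] 65.64 0.06381548959605321
plate 1101 [447 230  65 108] [ 810.  -238.1] [134.2  47.5] 71.92 0.06260537589941421
```

View pics/w45.png

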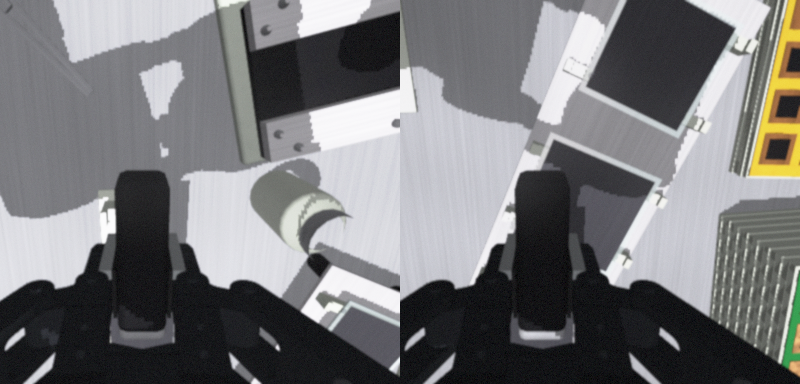

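Plate 102 (w5, px ~(373,57)) measures 102.6 x 103 mm, centre (694,-16.5), yaw -25.6°. The rack yaw is -24.0°. Wrist, scene and top agree on the seat within 1 mm: (618,285.2), yaw 13.2°. I go to the standoff and rotate.

```bash

python3 -m handwheel '{"linear":[[0.036,-0.024,0],[0.072,-0.048,0],[0.108,-0.071,0],[0.144,-0.095,0],[0.18,-0.119,0]],"angular":[[0,0,0],[0,0,0],[0,0,0],[0,0,0],[0,0,0]]}'
python3 -m handwheel '{"linear":[[0.036,-0.0236,0],[0.036,-0.0236,0],[0.036,-0.0236,0],[0.036,-0.0236,0],[0.036,-0.0236,0]],"angular":[[0,0,0],[0,0,-0.13],[0,0,-0.26],[0,0,-0.39],[0,0,-0.52]]}'
python3 -m handwheel '{"linear":[[0,0,0],[0,0,0],[0,0,0],[0,0,0],[0,0,0]],"angular":[[0,0,-0.13],[0,0,-0.26],[0,0,-0.39],[0,0,-0.52],[0,0,-0.625]]}'
python3 -m handwheel '{"linear":[[0,0,0.03],[0,0,0.06],[0,0,0.09],[0,0,0.11],[0,0,0.11]],"angular":[[0,0,0],[0,0,0],[0,0,0],[0,0,0],[0,0,0]]}'
python3 -c "
from h import *
s=robot.observe();o=s['orientation'];print(s['position'],np.degrees(np.arctan2(o[1,0],o[0,0])),o[:,2],s['joints'])
u=np.array([.9018,-.4321,0]);d=np.array([.694,-.0165,.074])-.115*u-s['position']; d[2]=.074-s['position'][2]; print('final tool delta',o.T@d)"
```

```text
time_s: 9.1
position: [0.4767, 0.0645, 0.2054]
orientation: [[0.018, 1.0, -0.0], [1.0, -0.018, 0.0], [0.0, -0.0, -1.0]]
force: [-0.4, 1.0, -1.5]
grip_width: 0.0208
time_s: 9.6
position: [0.4548, 0.0998, 0.2054]
orientation: [[-0.487, 0.874, -0.0], [0.874, 0.487, 0.0], [0.0, -0.0, -1.0]]
force: [0.1, -0.2, -1.6]
grip_width: 0.0203
time_s: 10.1
position: [0.4548, 0.0996, 0.2054]
orientation: [[-0.906, 0.424, -0.0], [0.424, 0.906, 0.0], [0.0, -0.0, -1.0]]
force: [-0.4, 0.7, -1.9]
grip_width: 0.0207
time_s: 10.6
position: [0.4536, 0.0994, 0.0936]
orientation: [[-0.903, 0.429, -0.004], [0.429, 0.903, -0.0], [0.004, -0.002, -1.0]]
force: [0.1, -0.7, -1.2]
grip_width: 0.0203
[0.45362226 0.09943427 0.09359405] 154.59552853239535 [-4.25848225e-03 -3.31389468e-04 -9.99990878e-01] [ 8.70637561e-02  4.81461779e-01  1.88266944e+00  5.69998343e-05
  7.81732615e-01 -1.04038538e+00]
final tool delta [-0.15194499 -0.00116423  0.01903381]
```

```bash

python3 -m handwheel '{"linear":[[0,-0.0012,0.008],[0,-0.0012,0.016],[0,-0.0012,0.0195],[0,-0.0012,0.0195],[0,-0.0012,0.0195]],"angular":[[0,0,0.002],[0,0,0.003],[0,0,0.003],[0,0,0.003],[0,0,0.003]]}'
python3 - <<'E'
from blade import *
s=robot.observe();o=s['orientation'];print(s['position'],np.degrees(np.arctan2(o[1,0],o[0,0])),o[:,2])
u=np.array([.9018,-.4321,0]);q=np.array([.694,-.0165,.074])-.115*u-s['position']; q[2]=.074-s['position'][2]; print('final tool delta',o.T@q)
for n in("scene","top"):
    im,d=capture(n); C=cloud(n,d); T=(C-s['position'])@o; cv2.imwrite(f"pics/{n}6.png",im[:,:,::-1])
    for r in trace("lifter",n)[:1]:
        m=r["pixels"]&(d>0); Q=T[m&(T[...,0]<-.06)&(T[...,2]>.01)&(T[...,2]<.035)]; print(n,r["conf"],m.sum(),len(Q))
        if len(Q)>20: print(rect(Q),np.median(Q,0), np.linalg.lstsq(np.c_[Q[:,:2],np.ones(len(Q))],Q[:,2],rcond=None)[0])
E
```

```text
time_s: 11.1
position: [0.4555, 0.0979, 0.0761]
orientation: [[-0.902, 0.433, 0.0], [0.433, 0.902, 0.0], [-0.0, 0.0, -1.0]]
force: [-0.6, 0.7, -1.0]
grip_width: 0.0207
[0.45546056 0.09790426 0.07607907] 154.36047599360322 [ 4.33975512e-04  1.73539303e-05 -9.99999906e-01]
final tool delta [-1.49556969e-01  1.83794233e-06  2.13646307e-03]
scene 0.79 706 377
(array([-108.3,   -0.5]), array([37.8, 96.1]), 89.99) [-0.10937542 -0.00042259  0.0205375 ] [0.00206731 0.00483631 0.02075394]
top 0.2 341 0
```

The blade is level, centred and its tip is at -156 mm in the tool frame, as expected. I insert it.

```bash

python3 -m handwheel '{"linear":[[-0.012,0,0.0015],[-0.027,0,0.0015],[-0.042,0,0.0015],[-0.057,0,0.0015],[-0.072,0,0.0015]],"angular":[[0,0,0],[0,0,0],[0,0,0],[0,0,0],[0,0,0]]}'
python3 -m handwheel '{"linear":[[-0.015,0,0],[-0.03,0,0],[-0.045,0,0],[-0.06,0,0],[-0.07,0,0]],"angular":[[0,0,0],[0,0,0],[0,0,0],[0,0,0],[0,0,0]]}'
python3 -m handwheel '{"linear":[[-0.0065,0,0],[-0.0065,0,0],[-0.0065,0,0]],"angular":[[0,0,0],[0,0,0],[0,0,0]]}'
python3 - <<'E'
from blade import *
s=robot.observe();o=s['orientation'];print(s['position'],np.degrees(np.arctan2(o[1,0],o[0,0])),o[:,2])
for n in("scene","top"):
    im,d=capture(n);pr=cam(n); cv2.imwrite(f"pics/{n}7.png",im[:,:,::-1])
    for q in trace("plate_102",n):
        v,u=np.nonzero(q["pixels"]); print(n,round(q["conf"],2),len(u),*rect(onplane(n,np.c_[u,v],.063,pr)))
b=cv2.imread("pics/scene7.png")[150:330,120:360]; cv2.imwrite("pics/s7.png",cv2.resize(b,None,fx=3,fy=3,interpolation=cv2.INTER_CUBIC))
E
```

```text
time_s: 11.8
position: [0.522, 0.0658, 0.0743]
orientation: [[-0.901, 0.433, 0.001], [0.433, 0.901, -0.0], [-0.001, 0.0, -1.0]]
force: [-0.4, 0.4, -1.7]
grip_width: 0.0207
time_s: 12.3
position: [0.5853, 0.0353, 0.0742]
orientation: [[-0.901, 0.433, 0.001], [0.433, 0.901, -0.0], [-0.001, 0.0, -1.0]]
force: [0.9, 0.2, -0.9]
grip_width: 0.0205
time_s: 12.6
position: [0.5887, 0.0337, 0.0741]
orientation: [[-0.901, 0.433, -0.001], [0.433, 0.901, 0.0], [0.001, -0.0, -1.0]]
force: [-0.5, 0.7, -0.1]
grip_width: 0.0208
[0.58874425 0.03371689 0.07412389] 154.35482574924342 [-6.44335279e-04  1.04874670e-04 -9.99999787e-01]
scene 0.89 1140 [ 571.2 -292.5] [92.7 88.2] 62.9
scene 0.57 1467 [694.3 -17.6] [100.6 105.2] 65.38
scene 0.56 1874 [ 630.6 -153.1] [115.2 113.9] 65.51
top 0.88 794 [ 648.7 -161.9] [117.2  75.6] 66.59
top 0.87 939 [ 570.3 -291.6] [92.5 91.9] 65.71
```

View pics/s7.png

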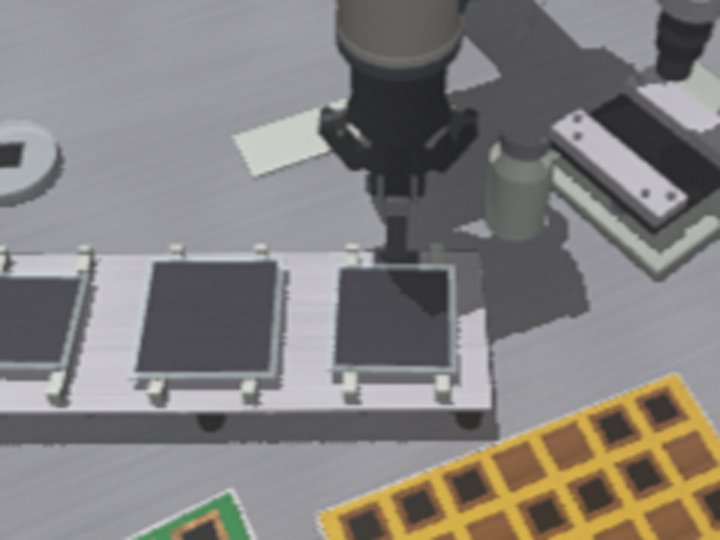

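The blade sits centrally under the 102 plate (crop px ~(395,250) entering between the rails). I lift slowly and check the tilt.

```bash

python3 -m handwheel '{"linear":[[-0.0015,0,-0.001],[-0.0015,0,-0.0025],[-0.0015,0,-0.004],[-0.0015,0,-0.005],[-0.0015,0,-0.006]],"angular":[[0,0,0],[0,0,0],[0,0,0],[0,0,0],[0,0,0]]}'
python3 -m handwheel '{"linear":[[0,0,-0.001],[0,0,-0.002],[0,0,-0.003],[0,0,-0.004],[0,0,-0.005]],"angular":[[0,0,0],[0,0,0],[0,0,0],[0,0,0],[0,0,0]]}'
python3 -m handwheel '{"linear":[[0,0,-0.002],[0,0,-0.006],[0,0,-0.011],[0,0,-0.017],[0,0,-0.022]],"angular":[[0,0,0],[0,0,0],[0,0,0],[0,0,0],[0,0,0]]}'
python3 -m handwheel '{"linear":[[0,0,-0.004],[0,0,-0.006],[0,0,-0.006],[0,0,-0.006],[0,0,-0.006]],"angular":[[0,0,0],[0,0,0],[0,0,0],[0,0,0],[0,0,0]]}'
cat > pl.py <<'E'
from blade import *
def pl(n="scene",rel=False):
    s=robot.observe();o=s['orientation'];print("tcp",np.round(s['position'],4),np.degrees(np.arctan2(o[1,0],o[0,0])).round(2),np.round(o[:,2],4),np.round(s["force"],1),s["grip_width"])
    im,d=capture(n);pr=cam(n); C=cloud(n,d); cv2.imwrite(f"pics/{n}_pl.png",im[:,:,::-1])
    for q in trace("plate_102",n):
        m=q["pixels"]&(d>0); P=C[m]; z=np.median(P[:,2]); v,u=np.nonzero(q["pixels"])
        P=P[abs(P[:,2]-z)<.008]; f=np.linalg.lstsq(np.c_[P[:,:2],np.ones(len(P))],P[:,2],rcond=None)[0]
        X=onplane(n,np.c_[u,v],z,pr); print(n,round(q["conf"],2),len(u),"z",z.round(4),"slope",f[:2].round(4),*rect(X), "tool:",*rect((X-s["position"])@o))
E
python3 -c "from pl import *; pl()"
```

```text
time_s: 13.3
position: [0.5905, 0.033, 0.0804]
orientation: [[-0.902, 0.433, 0.0], [0.433, 0.902, -0.0], [-0.0, 0.0, -1.0]]
force: [0.1, -1.2, -1.3]
grip_width: 0.0207
time_s: 13.8
position: [0.5905, 0.033, 0.0853]
orientation: [[-0.902, 0.433, -0.0], [0.433, 0.902, 0.0], [0.0, 0.0, -1.0]]
force: [0.5, -0.8, -3.0]
grip_width: 0.0205
time_s: 14.3
position: [0.5907, 0.033, 0.108]
orientation: [[-0.902, 0.433, 0.001], [0.433, 0.902, -0.0], [-0.0, 0.0, -1.0]]
force: [0.6, 0.0, -2.1]
grip_width: 0.0207
time_s: 14.8
position: [0.5903, 0.033, 0.113]
orientation: [[-0.902, 0.433, -0.0], [0.433, 0.902, 0.0], [0.0, -0.0, -1.0]]
force: [-0.7, 0.1, -2.0]
grip_width: 0.0205
tcp [0.5903 0.033  0.113 ] 154.36 [-5.e-04  0.e+00 -1.e+00] [-0.7  0.1 -2. ] 0.020497988095000867
scene 0.97 1630 z 0.0954 slope [-0.0011 -0.0008] [694.1 -17.3] [103.9 106.9] 65.47 tool: [-115.3   -0.4] [103.9 106.9] 88.89
scene 0.97 1974 z 0.0631 slope [-0.0001 -0.0011] [ 631.1 -151.8] [117.5 118.9] 66.3 tool: [-116.7 -148.9] [117.5 118.9] 88.06
```

```bash

python3 -m handwheel '{"linear":[[0,0,-0.008],[0,0,-0.02],[0,0,-0.034],[0,0,-0.048],[0,0,-0.057]],"angular":[[0,0,0],[0,0,0],[0,0,0],[0,0,0],[0,0,0]]}'
python3 -m handwheel '{"linear":[[0.004,0,0],[0.012,0,0],[0.024,0,0],[0.038,0,0],[0.052,0,0]],"angular":[[0,0,0],[0,0,0],[0,0,0],[0,0,0],[0,0,0]]}'
python3 -m handwheel '{"linear":[[0.014,0,0],[0.028,0,0],[0.042,0,0],[0.056,0,0],[0.07,0,0]],"angular":[[0,0,0],[0,0,0],[0,0,0],[0,0,0],[0,0,0]]}'
python3 -m handwheel '{"linear":[[0.012,0,0],[0.020,0,0],[0.025,0,0],[0.028,0,0],[0.028,0,0]],"angular":[[0,0,0],[0,0,0],[0,0,0],[0,0,0],[0,0,0]]}'
python3 -c "
from pl import *; pl()
s=robot.observe();o=s['orientation'];y=np.radians(13.2);u=np.array([np.cos(y),np.sin(y),0]);g=np.array([.618,.2852,.17])-.27*u;print(g,'tool delta',o.T@(g-s['position']))"
```

```text
time_s: 15.4
position: [0.5911, 0.033, 0.1723]
orientation: [[-0.902, 0.433, 0.002], [0.433, 0.902, -0.0], [-0.002, 0.001, -1.0]]
force: [-0.6, 0.2, -2.4]
grip_width: 0.0203
time_s: 15.9
position: [0.5419, 0.0561, 0.1699]
orientation: [[-0.902, 0.433, -0.001], [0.433, 0.902, 0.0], [0.001, -0.0, -1.0]]
force: [-0.3, 0.6, -1.6]
grip_width: 0.0207
time_s: 16.4
position: [0.4794, 0.0863, 0.1703]
orientation: [[-0.902, 0.433, 0.0], [0.433, 0.902, 0.0], [-0.0, 0.0, -1.0]]
force: [-0.3, 0.8, -2.7]
grip_width: 0.0209
time_s: 16.9
position: [0.4553, 0.098, 0.1703]
orientation: [[-0.902, 0.433, 0.0], [0.433, 0.902, -0.0], [-0.0, 0.0, -1.0]]
force: [0.8, 0.6, -2.2]
grip_width: 0.0205
tcp [0.4553 0.098  0.1703] 154.36 [ 1.e-04 -0.e+00 -1.e+00] [ 0.8  0.6 -2.2] 0.02046146265677498
scene 0.93 1258 z 0.1527 slope [-0.0019  0.0017] [559.2  46.5] [104.5 108.1] 65.28 tool: [-116.    -1.4] [104.5 108.1] 89.08
scene 0.8 1976 z 0.063 slope [0.002  0.0007] [ 631.2 -152.1] [118.6 118.2] 66.84 tool: [-266.8 -149.4] [118.6 118.2] 87.52
scene 0.59 1209 z 0.0631 slope [0.0002 0.0001] [ 571.6 -291.6] [91.6 90.5] 65.46 tool: [-273.4 -300.9] [91.6 90.5] 88.9
[0.3551337  0.22354527 0.17      ] tool delta [0.1450789  0.06982238 0.00025098]
```

```bash

python3 -m handwheel '{"linear":[[0.005,0.0024,0],[0.014,0.0067,0],[0.026,0.0125,0],[0.039,0.0188,0],[0.052,0.025,0]],"angular":[[0,0,0],[0,0,0],[0,0,0],[0,0,0],[0,0,0]]}'
python3 -m handwheel '{"linear":[[0.013,0.0063,0],[0.026,0.0126,0],[0.039,0.0189,0],[0.052,0.0252,0],[0.065,0.0315,0]],"angular":[[0,0,0],[0,0,0],[0,0,0],[0,0,0],[0,0,0]]}'
python3 -m handwheel '{"linear":[[0.012,0.0058,0],[0.02,0.0096,0],[0.025,0.012,0],[0.028,0.0133,0],[0.028,0.0133,0]],"angular":[[0,0,0],[0,0,0],[0,0,0],[0,0,0],[0,0,0]]}'
python3 -m handwheel '{"linear":[[0,0,0],[0,0,0],[0,0,0],[0,0,0],[0,0,0]],"angular":[[0,0,-0.02],[0,0,-0.05],[0,0,-0.1],[0,0,-0.16],[0,0,-0.22]]}'
python3 -m handwheel '{"linear":[[0,0,0],[0,0,0],[0,0,0],[0,0,0],[0,0,0]],"angular":[[0,0,-0.06],[0,0,-0.12],[0,0,-0.18],[0,0,-0.24],[0,0,-0.3]]}'
python3 -m handwheel '{"linear":[[0,0,0],[0,0,0],[0,0,0],[0,0,0],[0,0,0]],"angular":[[0,0,-0.06],[0,0,-0.11],[0,0,-0.14],[0,0,-0.157],[0,0,-0.157]]}'
python3 -c "
from pl import *; pl();pl('top')
s=robot.observe();o=s['orientation'];y=np.radians(13.2);u=np.array([np.cos(y),np.sin(y),0]);g=np.array([.618,.2852,.17])-.115*u;print(g,'tool delta',o.T@(g-s['position']))"
```

```text
time_s: 17.5
position: [0.4181, 0.1441, 0.1703]
orientation: [[-0.902, 0.432, -0.0], [0.432, 0.902, 0.0], [0.0, -0.0, -1.0]]
force: [-0.2, 0.2, -2.4]
grip_width: 0.0206
time_s: 18.0
position: [0.3732, 0.2005, 0.1703]
orientation: [[-0.902, 0.432, 0.0], [0.432, 0.902, 0.0], [-0.0, 0.0, -1.0]]
force: [1.0, 0.5, -1.3]
grip_width: 0.0206
time_s: 18.5
position: [0.3547, 0.2238, 0.1703]
orientation: [[-0.902, 0.432, 0.0], [0.432, 0.902, 0.0], [-0.0, 0.0, -1.0]]
force: [-0.7, 0.1, -2.1]
grip_width: 0.0204
time_s: 19.0
position: [0.355, 0.2233, 0.1702]
orientation: [[-0.975, 0.222, 0.0], [0.222, 0.975, -0.0], [-0.0, -0.0, -1.0]]
force: [0.3, -0.3, -1.5]
grip_width: 0.0208
time_s: 19.5
position: [0.355, 0.2233, 0.1702]
orientation: [[-0.997, -0.076, -0.0], [-0.076, 0.997, -0.0], [0.0, -0.0, -1.0]]
force: [-0.0, -0.1, -2.0]
grip_width: 0.0205
time_s: 20.0
position: [0.3549, 0.2234, 0.1703]
orientation: [[-0.974, -0.228, -0.0], [-0.228, 0.974, -0.0], [0.0, -0.0, -1.0]]
force: [0.3, -0.9, -2.4]
grip_width: 0.0206
tcp [0.3549 0.2234 0.1703] -166.82 [-0. -0. -1.] [ 0.3 -0.9 -2.4] 0.020596629679179
[... 347 characters left out ...]
0.7] [116.7 116.8] 37.27
scene 0.41 6979 z 0.046 slope [-0.0013 -0.0003] [ 637.  -154.6] [453.3 174.5] 66.11 tool: [-188.5 -432.4] [174.5 453.3] 37.06
tcp [0.3548 0.2235 0.1703] -166.88 [-0.  0. -1.] [-0.2 -0.1 -2.2] 0.020542467022339216
top 0.75 958 z 0.0637 slope [-0.0033  0.0031] [ 570.2 -291.4] [93.8 92.3] 63.47 tool: [ -92.9 -550.4] [92.3 93.8] 39.65
top 0.64 1492 z 0.0636 slope [-0.0022  0.0024] [ 628.8 -154.2] [118.  117.1] 65.14 tool: [-181.1 -430. ] [117.1 118. ] 37.98
top 0.53 240 z 0.1538 slope [-0.039  -0.0259] [503.9 258.4] [ 26.8 100.1] 17.44 tool: [-153.1    0.2] [100.1  26.8] 85.67
[0.50603843 0.25893965 0.17      ] tool delta [-1.55321366e-01  1.35360371e-04  2.86658904e-04]
```

```bash

python3 -m handwheel '{"linear":[[0,0,0.008],[0,0,0.02],[0,0,0.034],[0,0,0.048],[0,0,0.057]],"angular":[[0,0,0],[0,0,0],[0,0,0],[0,0,0],[0,0,0]]}'
python3 -m handwheel '{"linear":[[-0.004,0,0],[-0.012,0.001,0],[-0.024,0.001,0],[-0.036,0.001,0],[-0.048,0.001,0]],"angular":[[0,0,0],[0,0,0],[0,0,0],[0,0,0],[0,0,0]]}'
python3 -m handwheel '{"linear":[[-0.012,0,0],[-0.024,0,0],[-0.036,0,0],[-0.046,0,0],[-0.052,0,0]],"angular":[[0,0,0],[0,0,0],[0,0,0],[0,0,0],[0,0,0]]}'
python3 -c "
from pl import *; pl()
im=cv2.imread('pics/scene_pl.png')[20:260,200:460];cv2.imwrite('pics/s8.png',cv2.resize(im,None,fx=2.4,fy=2.4,interpolation=cv2.INTER_CUBIC))"
```

```text
time_s: 20.7
position: [0.3544, 0.2234, 0.1121]
orientation: [[-0.974, -0.227, -0.001], [-0.227, 0.974, -0.0], [0.001, -0.0, -1.0]]
force: [-0.1, 0.4, -3.1]
grip_width: 0.0203
time_s: 21.2
position: [0.403, 0.2359, 0.1137]
orientation: [[-0.974, -0.227, 0.001], [-0.227, 0.974, 0.001], [-0.001, 0.0, -1.0]]
force: [0.7, 0.3, -1.4]
grip_width: 0.0208
time_s: 21.7
position: [0.453, 0.2475, 0.1132]
orientation: [[-0.974, -0.227, 0.0], [-0.227, 0.974, 0.0], [-0.0, 0.0, -1.0]]
force: [-0.0, -0.1, -2.4]
grip_width: 0.0209
tcp [0.453  0.2475 0.1132] -166.86 [ 3.e-04  1.e-04 -1.e+00] [-0.  -0.1 -2.4] 0.020946053717928424
scene 0.91 896 z 0.0957 slope [-0.0016 -0.    ] [567.7 269.6] [102.9 103.7] 11.76 tool: [-116.7   -4.6] [102.9 103.7] 1.38
scene 0.86 1193 z 0.0631 slope [ 0.0001 -0.0001] [ 571.9 -290.8] [90.7 90.5] 65.46 tool: [   6.5 -551.3] [90.5 90.7] 37.68
scene 0.77 1807 z 0.0631 slope [-0.0006 -0.0014] [ 631.6 -153.3] [111.2 116.1] 67.79 tool: [ -82.8 -430.9] [116.1 111.2] 35.35
scene 0.62 6944 z 0.046 slope [-0.0013 -0.0002] [ 637.1 -153.5] [452.  175.4] 66.16 tool: [ -88.1 -432.4] [175.4 452. ] 36.98
```

View pics/s8.png

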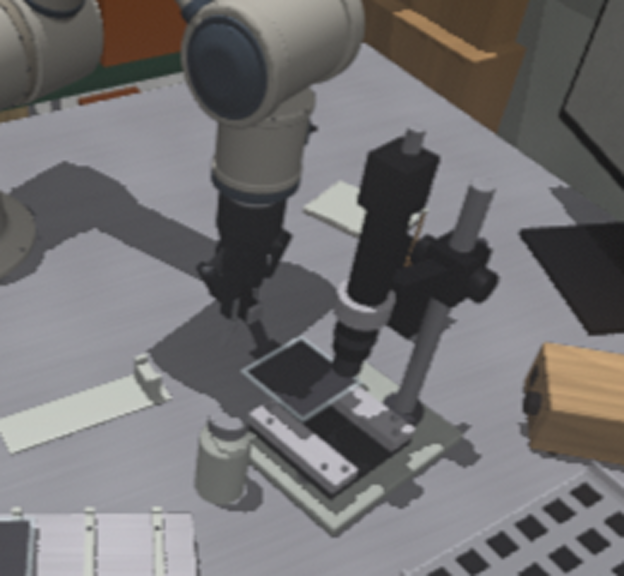

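The plate approaches the holder level, well clear of lens and column. I advance to the centre.

```bash

python3 -m handwheel '{"linear":[[-0.004,0,0],[-0.012,0,0],[-0.024,0,0],[-0.036,0,0],[-0.045,0,0]],"angular":[[0,0,0],[0,0,0],[0,0,0],[0,0,0],[0,0,0]]}'
python3 -m handwheel '{"linear":[[-0.005,0.0003,0],[-0.0083,0.0003,0],[-0.0083,0.0003,0],[-0.0083,0.0003,0],[-0.0083,0.0003,0]],"angular":[[0,0,0],[0,0,0],[0,0,0],[0,0,0],[0,0,0]]}'
python3 - <<'E'
from pl import *
pl()
s,im,d,C,T,m=blade("pics/w9.png")
for q in trace("plate_102","wrist"):
    M=q["pixels"]; pr=cam("wrist"); v,u=np.nonzero(M); print(q["conf"],len(u),q["xy"],rect(onplane("wrist",np.c_[u,v],np.median(C[M][:,2]),pr)))
E
python3 - <<'E'
import cv2,numpy as np
a=cv2.imread('pics/scene_pl.png')[130:250,270:420]; a=cv2.resize(a,(480,384),interpolation=cv2.INTER_CUBIC)
cv2.imwrite('pics/s9.png',np.hstack([a,cv2.imread('pics/w9.png')])[:,:800])
E
```

```text
time_s: 22.3
position: [0.4972, 0.2579, 0.1133]
orientation: [[-0.974, -0.227, 0.001], [-0.227, 0.974, 0.0], [-0.001, 0.0, -1.0]]
force: [0.5, 0.1, -2.8]
grip_width: 0.0204
time_s: 22.8
position: [0.5034, 0.2597, 0.1133]
orientation: [[-0.974, -0.228, -0.0], [-0.228, 0.974, -0.0], [0.0, 0.0, -1.0]]
force: [0.1, -0.4, -2.1]
grip_width: 0.0207
tcp [0.5034 0.2597 0.1133] -166.84 [-3.e-04 -1.e-04 -1.e+00] [ 0.1 -0.4 -2.1] 0.020691187042970866
scene 0.81 1939 z 0.063 slope [-0.0009  0.0011] [ 631.9 -153.2] [115.  116.5] 65.55 tool: [ -31.2 -431.3] [116.5 115. ] 37.61
scene 0.77 1185 z 0.0631 slope [0.0039 0.0014] [ 571.7 -291.4] [90.6 90.5] 65.46 tool: [  58.9 -552.1] [90.5 90.6] 37.7
scene 0.56 957 z 0.0955 slope [-0.0067 -0.0024] [617.3 283.4] [102.9 102.8] 13.5 tool: [-116.4   -2.8] [102.8 102.9] 89.66
tcp [0.5035 0.2597 0.1133] yaw -166.84 tilt [-1.e-04 -0.e+00 -1.e+00] w 0.02069960202968114
0.73 589 [254.9, 341.2] (array([572.7, 276.8]), array([16.8, 39.4]), 14.32)
```

View pics/s9.png

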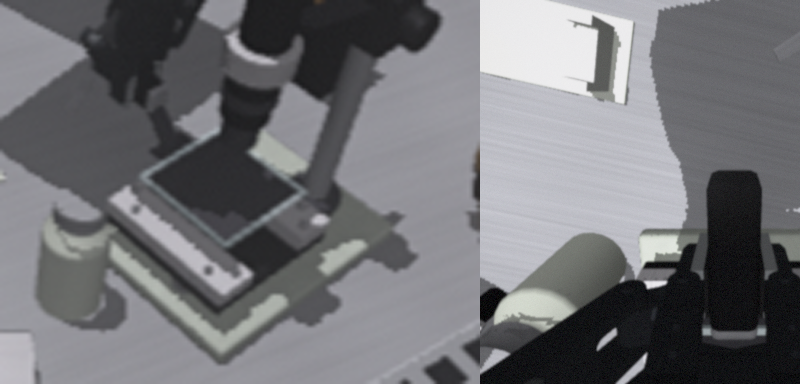

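```bash

python3 -m handwheel '{"linear":[[-0.0008,0.0013,0],[-0.0008,0.0013,0.003],[-0.0008,0.0013,0.007],[-0.0008,0.0013,0.011],[-0.0008,0.0013,0.014]],"angular":[[0,0,0],[0,0,0],[0,0,0],[0,0,0],[0,0,0]]}'
python3 -m handwheel '{"linear":[[0,0,0.003],[0,0,0.006],[0,0,0.009],[0,0,0.011],[0,0,0.011]],"angular":[[0,0,0],[0,0,0],[0,0,0],[0,0,0],[0,0,0]]}'
python3 -c "
from pl import *; pl();"
```

```text
time_s: 23.5
position: [0.504, 0.2611, 0.0987]
orientation: [[-0.974, -0.227, -0.001], [-0.227, 0.974, -0.0], [0.001, -0.0, -1.0]]
force: [-0.5, 0.7, -2.5]
grip_width: 0.0206
time_s: 24.0
position: [0.5041, 0.2611, 0.088]
orientation: [[-0.974, -0.227, -0.0], [-0.227, 0.974, -0.0], [0.0, -0.0, -1.0]]
force: [0.7, -0.2, -2.0]
grip_width: 0.0207
tcp [0.5041 0.2611 0.088 ] -166.85 [-4.e-04 -1.e-04 -1.e+00] [ 0.7 -0.2 -2. ] 0.020697248523285625
scene 0.77 1208 z 0.0632 slope [0.0004 0.    ] [ 572.1 -292.3] [92.5 90.6] 64.3 tool: [  59.7 -554.3] [90.6 92.5] 38.85
scene 0.62 1972 z 0.0631 slope [-0.0007  0.0011] [ 633.  -153.9] [115.4 119.2] 65.76 tool: [ -31.1 -433.5] [119.2 115.4] 37.39
```

```bash
cat > pf.py <<'E'
from h import *
def pf(save):
    im,d=capture("scene"); C=cloud("scene",d); y=np.radians(13.2); R=np.array([[np.cos(y),-np.sin(y),0],[np.sin(y),np.cos(y),0],[0,0,1]])
    L=(C-np.array([.6182,.2853,.066]))@R; L[d==0]=9
    dark=im.max(2)<110
    m=(abs(L[...,0])<.07)&(abs(L[...,1])<.07)&(abs(L[...,2])<.02)
    mp=m&(L[...,2]>.0022)&(L[...,2]<.012); ml=m&(abs(L[...,2])<.0018)&(abs(L[...,1])>.02)
    for l,q in(("plate",mp),("ledge",ml)):
        k=cv2.morphologyEx(q.astype(np.uint8),cv2.MORPH_OPEN,np.ones((2,2)))>0; P=L[k]
        f=np.linalg.lstsq(np.c_[P[:,:2],np.ones(len(P))],P[:,2],rcond=None)[0]
        print(l,len(P),rect(P),"fit",f.round(4),"min/max mm",(np.percentile(P,[1,99],axis=0)*1000).round(1).tolist())
    a=im[130:250,270:420,::-1]; cv2.imwrite(save,cv2.resize(a,(750,600),interpolation=cv2.INTER_CUBIC))
E
python3 -c "from pf import *; pf('pics/s10.png')"
```

```text
plate 1018 (array([4450.3, 4499.7]), array([12798.,   147.]), 45.35) fit [0.4781 0.5201 0.0036] min/max mm [[-62.0, -51.3, -15.9], [53.3, 56.8, 8.2]]
ledge 283 (array([4501.4, 4437.1]), array([12814. ,   171.2]), 44.64) fit [0.6123 0.3837 0.0031] min/max mm [[-57.7, -68.8, -4.6], [68.7, 66.0, 7.2]]
```

View pics/s10.png

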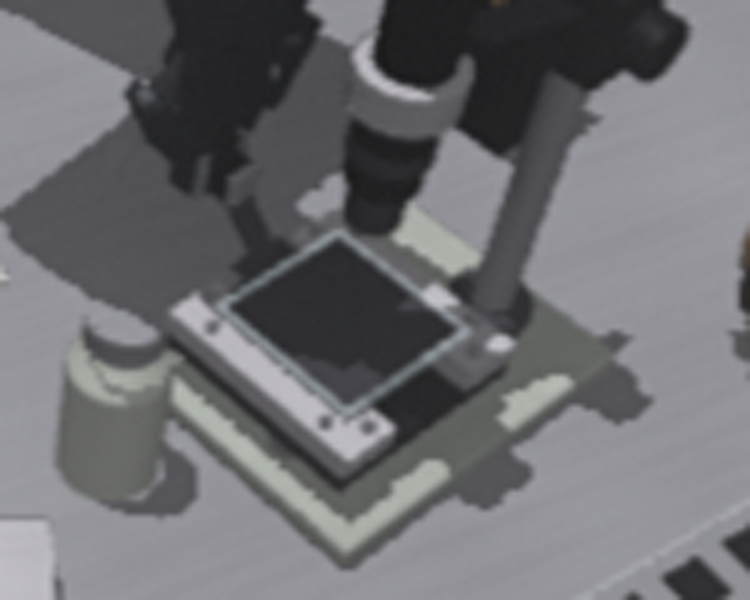

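The plate lies squarely between the pins, its corners at crop px (340,235), (468,330), (347,412), (220,305). I compute its centre, then lower and let go.

```bash
python3 - <<'E'
from h import *
c=np.array([[340,235],[468,330],[347,412],[220,305]])/5+[270,130]
X=onplane("scene",c,.0705)*1000; print(X.round(1), X.mean(0), np.linalg.norm(X-np.roll(X,1,0),axis=1), np.degrees(np.arctan2(*(X[1]-X[0])[1::-1])))
E
python3 -m handwheel '{"linear":[[0,0,0.001],[0,0,0.002],[0,0,0.003],[0,0,0.004],[0,0,0.005]],"angular":[[0,0,0],[0,0,0],[0,0,0],[0,0,0],[0,0,0]]}'
python3 -m handwheel '{"linear":[[0,0,0.001],[0,0,0.002],[0,0,0.003],[0,0,0.0035],[0,0,0.0035]],"angular":[[0,0,0],[0,0,0],[0,0,0],[0,0,0],[0,0,0]]}'
python3 - <<'E'
from pf import *
from pl import *
s=robot.observe(); print(s["position"],s["force"])
im,d=capture("scene"); C=cloud("scene",d)
m=np.zeros(d.shape,np.uint8); c=np.array([[340,240],[462,330],[347,406],[226,305]])/5+[270,130]
cv2.fillConvexPoly(m,c.astype(np.int32),1); m=cv2.erode(m,np.ones((3,3))); P=C[(m>0)&(d>0)]
f=np.linalg.lstsq(np.c_[P[:,:2]-[.618,.285],np.ones(len(P))],P[:,2],rcond=None)[0]; print("plate plane",f, np.median(P[:,2]))
E
```

```text
[[563.2 321.3  70.5]
 [655.1 344.2  70.5]
 [676.5 249.6  70.5]
 [581.9 228.4  70.5]] [619.15897959 285.861479    70.5       ] [94.68522689 94.72799364 96.96974715 96.96719448] 14.004912042376166
time_s: 24.65
position: [0.5043, 0.2612, 0.0832]
orientation: [[-0.974, -0.228, 0.0], [-0.228, 0.974, 0.0], [-0.0, 0.0, -1.0]]
force: [0.1, -0.7, -1.6]
grip_width: 0.0203
time_s: 25.15
position: [0.5042, 0.2611, 0.0797]
orientation: [[-0.974, -0.227, -0.0], [-0.227, 0.974, -0.0], [0.0, -0.0, -1.0]]
force: [-0.5, -0.7, -1.9]
grip_width: 0.0202
[0.50420377 0.26114696 0.07970851] [-0.47811951 -0.70005312 -1.92268652]
plate plane [ 0.00086551 -0.00606216  0.06905058] 0.06902517248946544
```

The plate is seated: top at 69.0 mm, flat, centre about (619,286). I draw the lifter out.

```bash

python3 -m handwheel '{"linear":[[0.003,0,0],[0.008,0,0],[0.016,0,0],[0.026,0,0],[0.036,0,0]],"angular":[[0,0,0],[0,0,0],[0,0,0],[0,0,0],[0,0,0]]}'
python3 - <<'E'
from h import *
im,d=capture("scene"); C=cloud("scene",d)
m=np.zeros(d.shape,np.uint8); c=np.array([[340,240],[462,330],[347,406],[226,305]])/5+[270,130]
cv2.fillConvexPoly(m,c.astype(np.int32),1); m=cv2.erode(m,np.ones((3,3))); P=C[(m>0)&(d>0)]
f=np.linalg.lstsq(np.c_[P[:,:2]-[.618,.285],np.ones(len(P))],P[:,2],rcond=None)[0]; print("plate plane",f, np.median(P[:,2]))
for q in trace("plate_102","scene"):
    v,u=np.nonzero(q["pixels"]); print(q["conf"],rect(onplane("scene",np.c_[u,v],.069)))
E
python3 -m handwheel '{"linear":[[0.014,0,0],[0.03,0,0],[0.046,0,0],[0.062,0,0],[0.078,0,0]],"angular":[[0,0,0],[0,0,0],[0,0,0],[0,0,0],[0,0,0]]}'
python3 -m handwheel '{"linear":[[0.014,0,0],[0.025,0,0],[0.034,0,0],[0.04,0,0],[0.04,0,0]],"angular":[[0,0,0],[0,0,0],[0,0,0],[0,0,0],[0,0,0]]}'
```

```text
time_s: 25.7
position: [0.468, 0.2527, 0.0798]
orientation: [[-0.974, -0.228, -0.0], [-0.228, 0.974, -0.0], [0.0, -0.0, -1.0]]
force: [-0.2, 0.1, -0.9]
grip_width: 0.0203
plate plane [-0.00020409 -0.00162373  0.06890089] 0.06885609606303202
0.77 (array([ 576.4, -291.8]), array([91.8, 89.9]), 64.3)
0.73 (array([617.7, 286. ]), array([103.9, 103.4]), 13.11)
0.73 (array([ 634.8, -153.9]), array([116.2, 116.9]), 67.52)
time_s: 26.3
position: [0.3929, 0.2352, 0.0799]
orientation: [[-0.974, -0.228, 0.001], [-0.228, 0.974, 0.0], [-0.001, 0.0, -1.0]]
force: [0.1, 0.6, -1.8]
grip_width: 0.0206
time_s: 26.8
position: [0.3537, 0.226, 0.0798]
orientation: [[-0.974, -0.228, -0.0], [-0.228, 0.974, -0.0], [0.0, -0.0, -1.0]]
force: [-0.4, 0.5, -0.1]
grip_width: 0.0206
```

```bash

python3 -m handwheel '{"linear":[[0,0,-0.03],[0,0,-0.065],[0,0,-0.1],[0,0,-0.12],[0,0,-0.12]],"angular":[[0,0,0],[0,0,0],[0,0,0],[0,0,0],[0,0,0]]}'
python3 -m handwheel '{"linear":[[-0.01,-0.03,0],[-0.022,-0.065,0],[-0.034,-0.1,0],[-0.0463,-0.1325,0],[-0.0463,-0.1325,0]],"angular":[[0,0,0],[0,0,0],[0,0,0],[0,0,0],[0,0,0]]}'
python3 -m handwheel '{"linear":[[0,0,0],[0,0,0],[0,0,0],[0,0,0],[0,0,0]],"angular":[[0,0,0.13],[0,0,0.26],[0,0,0.39],[0,0,0.52],[0,0,0.65]]}'
python3 -m handwheel '{"linear":[[0,0,0],[0,0,0],[0,0,0],[0,0,0],[0,0,0]],"angular":[[0,0,0.13],[0,0,0.26],[0,0,0.39],[0,0,0.52],[0,0,0.65]]}'
python3 -m handwheel '{"linear":[[0,0,0],[0,0,0],[0,0,0],[0,0,0],[0,0,0]],"angular":[[0,0,0.13],[0,0,0.26],[0,0,0.39],[0,0,0.519],[0,0,0.519]]}'
python3 - <<'E'
from pl import *
s,im,d,C,T,m=blade()
o=s["orientation"]; print(o.T@(np.array([.4289,.1076,.0262])-s["position"]))
im,d=capture("scene"); C=cloud("scene",d); T=(C-s["position"])@o
for r in trace("lifter","scene")[:1]:
    m=r["pixels"]&(d>0); Q=T[m&(T[...,0]<-.06)&(T[...,2]>.01)&(T[...,2]<.035)]; print(r["conf"],m.sum(),len(Q))
    if len(Q)>20: print(rect(Q),np.median(Q,0), np.linalg.lstsq(np.c_[Q[:,:2],np.ones(len(Q))],Q[:,2],rcond=None)[0])
E
```

```text
time_s: 27.3
position: [0.3561, 0.2269, 0.2023]
orientation: [[-0.974, -0.227, 0.005], [-0.227, 0.974, 0.002], [-0.005, 0.001, -1.0]]
force: [0.7, 0.0, -2.7]
grip_width: 0.0206
time_s: 27.8
position: [0.4318, 0.1049, 0.1989]
orientation: [[-0.974, -0.224, 0.001], [-0.224, 0.974, -0.001], [-0.0, -0.001, -1.0]]
force: [-0.6, 1.3, -1.2]
grip_width: 0.0203
time_s: 28.3
position: [0.4291, 0.1079, 0.1988]
orientation: [[-0.911, 0.413, -0.001], [0.413, 0.911, -0.0], [0.001, -0.001, -1.0]]
force: [-0.6, 0.1, -0.4]
grip_width: 0.0208
time_s: 28.8
position: [0.4292, 0.1079, 0.1989]
orientation: [[-0.475, 0.88, -0.001], [0.88, 0.475, -0.0], [0.001, -0.001, -1.0]]
force: [-0.3, 0.9, -0.7]
grip_width: 0.0205
time_s: 29.3
position: [0.4292, 0.1079, 0.199]
orientation: [[0.021, 1.0, -0.001], [1.0, -0.021, -0.0], [-0.0, -0.001, -1.0]]
force: [1.3, 0.2, -1.6]
grip_width: 0.0202
tcp [0.4292 0.1079 0.199 ] yaw 88.79 tilt [-0.0011 -0.     -1.    ] w 0.020171428264920972
[-2.95942657e-04 -9.13086168e-05  1.72787723e-01]
0.6 633 345
(array([-107.1,    0.6]), array([92.8, 42.9]), 0.76) [-0.10575193  0.00197545  0.02054828] [-0.00027706 -0.00241793  0.02048468]
```

```bash

python3 -m handwheel '{"linear":[[0,0,0.03],[0,0,0.065],[0,0,0.1],[0,0,0.125],[0,0,0.14]],"angular":[[0,0,0],[0,0,0],[0,0,0],[0,0,0],[0,0,0]]}'
python3 -m handwheel '{"linear":[[0,0,0.01],[0,0,0.018],[0,0,0.025],[0,0,0.03],[0,0,0.031]],"angular":[[0,0,0],[0,0,0],[0,0,0],[0,0,0],[0,0,0]]}'
python3 -m handwheel '{"linear":[[0,0,0],[0,0,0.0007],[0,0,0.0007]],"angular":[[0,0,0],[0,0,0],[0,0,0]]}'
```

```text
time_s: 29.95
position: [0.4288, 0.1076, 0.0579]
orientation: [[0.016, 1.0, -0.002], [1.0, -0.016, -0.0], [-0.0, -0.002, -1.0]]
force: [0.0, 0.2, -1.0]
grip_width: 0.0206
time_s: 30.45
position: [0.4295, 0.1077, 0.0286]
orientation: [[0.018, 1.0, 0.0], [1.0, -0.018, 0.0], [0.0, 0.0, -1.0]]
force: [0.0, 0.1, -1.3]
grip_width: 0.0208
time_s: 30.75
position: [0.4297, 0.1077, 0.0283]
orientation: [[0.019, 1.0, 0.001], [1.0, -0.019, 0.0], [0.0, 0.001, -1.0]]
force: [-0.1, 0.1, -1.6]
grip_width: 0.0204
```

```bash

python3 -m handwheel '{"linear":[[0,0,0.0005],[0,0,0.0010],[0,0,0.001]],"angular":[[0,0,0],[0,0,0],[0,0,0]]}' | grep -E "pos|force"
python3 -m handwheel '{"linear":[[0,0,0.0004],[0,0,0.0008],[0,0,0.0008]],"angular":[[0,0,0],[0,0,0],[0,0,0]]}'| grep -E "pos|force"
python3 -m handwheel '{"linear":[[0,0,0.0004],[0,0,0.0006],[0,0,0.0006]],"angular":[[0,0,0],[0,0,0],[0,0,0]]}'| grep -E "pos|force"
```

```text
position: [0.4295, 0.1076, 0.0271]
force: [-1.0, -0.7, -1.4]
position: [0.4295, 0.1077, 0.0263]
force: [0.2, -0.6, -0.7]
position: [0.4295, 0.1076, 0.0262]
force: [-3.0, -0.1, 19.5]
```

Contact, in the same state as right after grasping. I open, rise and retreat.

```bash

python3 -m handwheel '{"linear":[[0,0,0],[0,0,0],[0,0,0],[0,0,0],[0,0,0]],"angular":[[0,0,0],[0,0,0],[0,0,0],[0,0,0],[0,0,0]]}' 0.6 
python3 -m handwheel '{"linear":[[0,0,-0.01],[0,0,-0.04],[0,0,-0.08],[0,0,-0.12],[0,0,-0.15]],"angular":[[0,0,0],[0,0,0],[0,0,0],[0,0,0],[0,0,0]]}'
python3 -m handwheel '{"linear":[[0,0,-0.025],[0,0,-0.025],[0,0,-0.025]],"angular":[[0,0,0],[0,0,0],[0,0,0]]}'
python3 - <<'E'
from h import *
im,d=capture("wrist"); C=cloud("wrist",d)
for k in("lifter","rest"):
  for q in trace(k,"wrist")[:1]:
    P=C[q["pixels"]&(d>0)]; print(k,q["conf"],rect(P))
    for a,b in((.003,.009),(.04,.065)):
        Q=P[(P[:,2]>a)&(P[:,2]<b)]
        if len(Q)>20: print(a,len(Q),rect(Q),np.median(Q[:,2]))
im,d=capture("scene"); C=cloud("scene",d); cv2.imwrite("pics/s11.png",cv2.resize(im[60:340,60:440,::-1],None,fx=2.1,fy=2.1,interpolation=cv2.INTER_CUBIC))
for q in trace("plate_102","scene"):
    m=q["pixels"]; v,u=np.nonzero(m); P=C[m&(d>0)]; z=np.median(P[:,2]); print(q["conf"],z,rect(onplane("scene",np.c_[u,v],z)))
for k in ["bottle","dish","tweezers","loupe","swab_box"]:
    for q in trace(k,"scene")[:1]: print(k,q["conf"],q["xy"],np.median(C[q["pixels"]&(d>0)],0).round(3))
E
```

```text
time_s: 32.15
position: [0.4295, 0.1076, 0.0256]
orientation: [[0.019, 1.0, -0.0], [1.0, -0.019, -0.0], [-0.0, -0.0, -1.0]]
force: [0.5, 0.4, 0.7]
grip_width: 0.0514
time_s: 32.65
position: [0.4295, 0.1077, 0.1787]
orientation: [[0.019, 1.0, 0.002], [1.0, -0.019, 0.0], [0.0, 0.002, -1.0]]
force: [0.2, 0.2, 0.1]
grip_width: 0.0512
time_s: 32.95
position: [0.4295, 0.1077, 0.2014]
orientation: [[0.019, 1.0, 0.001], [1.0, -0.019, 0.0], [0.0, 0.001, -1.0]]
force: [0.1, -0.1, -1.0]
grip_width: 0.0513
lifter 0.78 (array([428.4,  53. ]), array([200.7,  41.4]), 87.55)
0.003 2584 (array([427.2,  23.2]), array([141. ,  41.3]), 87.55) 0.005629871165554063
0.04 1732 (array([429. , 116.5]), array([73.8, 21.8]), 88.45) 0.055288178730424006
rest 0.6 (array([427.5,  51.2]), array([ 60.4, 221.5]), 0.43)
0.003 3227 (array([427.6,  51.2]), array([ 59.8, 221.5]), 0.52) 0.003783370985167744
0.04 214 (array([426.7, 116.9]), array([63.3, 45.8]), 89.92) 0.041567837318965975
0.98 0.06320890771073266 (array([ 572.9, -291. ]), array([90.7, 90.6]), 64.2)
0.73 0.06897729048619068 (array([617. , 286.2]), array([103.7, 100.8]), 13.59)
0.55 0.06312563980698341 (array([ 632.3, -152.5]), array([117.5, 116.5]), 65.57)
bottle 0.83 [289.6, 212.8] [0.625 0.136 0.068]
dish 0.63 [121.5, 201.8] [ 0.353 -0.272  0.018]
loupe 0.76 [86.6, 205.9] [ 0.327 -0.375  0.022]
swab_box 0.76 [370.2, 152.0] [0.475 0.511 0.037]
```

View pics/s11.png

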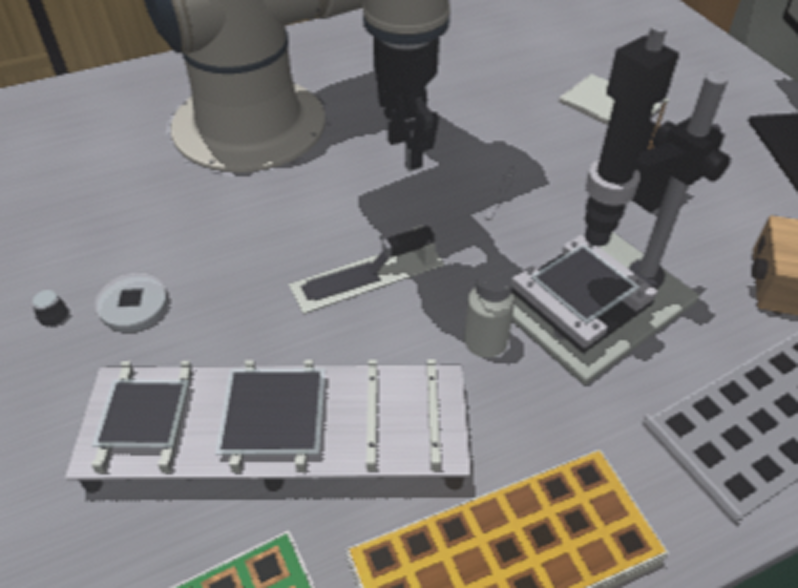

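The picture shows the plate in the holder (585,283), the lifter on its rest (370,270), and the other plates and bench items in place. I hand in.

```bash
python3 -c "
from station import sign_off; print(sign_off())"
```

```text
the job is handed in; nothing more can be done
None
```

The 102 mm plate is in the microscope's holder, the lifter is back on its rest, and I handed the job in about 33 s into the 64 s allowed. `sign_off` gave no verdict.

**What I did:** I gripped the lifter by its handle and slid the blade under the plate in the rack's +y bay. That plate measured about 102.6 x 103 mm. I lifted it level, carried it around to the holder's front, lowered it between the pins, drew the lifter out and parked it. The gripper held only the lifter's handle.

**Last checks:**

| Item | Final measurement | Compared with |
|---|---|---|
| Plate centre | (617, 286) mm | Seat estimated at (618, 285), so about 1.5 mm off (limit 8 mm) |
| Plate height | Top at 69.0 mm | Exactly ledge height plus plate thickness |
| Plate tilt | Slope under 0.002 rad (early in the withdrawal) | Limit 0.03 rad |
| Lifter on rest | Within about 1 mm of its start; blade and handle heights as at the start | Limit 20 mm |
| Lifter yaw | 1–2° from the rest's axis | Limit 0.15 rad (8.6°) |
| Plates 90 and 115, bottle, dish, loupe, swab box | Within about 3 mm of their starts | Limits 15 mm and 30 mm |

**Failed or disagreed:**
- The network missed the seated plate once, so I found its centre and tilt from its corners and the depth image.
- The tweezers were not detected in the last scene picture. By eye they lay where they had been, and nothing went near them.
- One script of mine for separating plate from ledges by height gave nonsense, and I ignored it.

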